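# Dig the right axle clip out of the parts bin and snap it onto a roller's axle

### The arm

A 6-joint arm with a two-finger parallel gripper is mounted at the origin on a cart in front of the work surface, level with it; the furniture and walls round the work are solid. World frame = base frame: x ahead of the robot, y to its left, z up, the work surface at z = 0. Lengths are in m, angles in degrees, forces in N, time in s.
With the tool pointing down it reaches from about 0.375 to 0.9 m from the base axis. Payload 3.1 kg.
Tool frame: the origin (TCP) lies on the centre line of the jaws, within the pads' length; the fingertips stand 14 mm ahead of it and the grasp point (between the pads) lies 5 mm behind it (bot.tips_ahead is the distance from the TCP to the fingertips, in m); z points along the fingers, y is the line along which they close (so a half turn about z gives the same grasp; the last joint's range is limited). The gripper opens to 87 mm and grips with 3 to 60 N. Pads are 19 mm wide; open, the fingers measure 117 mm over their backs; the gripper's body (75 mm by 190 mm) begins 51 mm behind the grasp point.
Start: joints at [-81.675, 30.224, 82.088, -0, 67.689, -10.227], TCP at [0.199, -0.592, 0.237] pointing down, gripper open.
Joint ranges: [-176.69, 176.69], [-43.24, 126.21], [12.49, 139.97], [-82, 262], [0, 151.66], [-163.58, 163.58]. Speed limits (degrees/s): [159.86, 159.86, 180, 180, 180, 180].

### API

Orientations are given as a 3x3 rotation matrix whose columns are the frame's x, y, z axes.
In Python, from rig import bot gives the robot as it stands.
- The arm moves only by the tool play_rows, never from a script. Its argument "moves" is a list that holds one entry, the list of rows, each a list of 6 numbers: the shift along the tool's x, y, z in mm, then the turn, a rotation vector about the tool's x, y, z in rad. A call has 1 to 5 rows; each row shifts and turns the commanded pose from where the row before left it, along the tool's axes as they then stand; what a row does not reach is not made up. A row lasts 1/10 s, in which the tool goes at most 50 mm and 8.59 degrees, less where a joint would pass 70% of its speed; a pose out of reach is approached as far as the arm can. A call with a gripper value outside its range is refused whole. "fingers" is the opening, from -1 (shut) to 1 (fully open), set as the call begins (left out, the last holds). The fingers move at their own pace and stop on an object; the grip force is fixed at half the most. Time passes only in rows, so rows that do not move let the fingers close. It gives the time, the measured TCP pose, the force, the opening and the grip force at its end, in the units of the state.
- bot.read_state(): the state, without advancing time (a new reading comes with each control period).
- bot.capture(name): name is "scene" or "side" or "wrist"; returns a dict with "image" (400x640x3 uint8, blue, green, red), "fx", "fy", "cx", "cy" (pixels), "R" (3x3) and "t" (3): a world point X has camera coordinates R X + t. Camera axes: x right, y down, z forward; pixel columns grow to the right and rows downward; lengths in m; the calibration is good to about 2 mm. The wrist camera is an equidistant fisheye: a pixel r from the principal point sees the ray r / f radians off the axis. A picture is of the moment at which its call begins. There is no depth.
- bot.hand_in(): hands the job in; it is judged then, once.
Trained networks look in a picture, given as the dict that the camera call returned (one of the last four; its "shot" number tells which), for a name from the list of things; names that differ only in an ending like _2 or _b are one class to them, and where a whole thing is asked for, a point or a joint stands for the part that bears it (a point fixed in the world has none). Each returns a list of dicts, best first, with "confidence" (0 to 1); they miss things now and then, are a little off and sometimes report something else, mostly with a low value. They report only what shows in the picture. A call takes as long as a camera call. They do not tell look-alikes from the thing itself.
- bot.search_frame(picture, query): "centre" ([column, row] in pixels, amid what is visible of it).
- bot.silhouettes(picture, query): "pixels" (400x640 bool, what is visible of it) and "centre" ([column, row] in pixels, amid what is visible of it).
- bot.pinpoint(picture, query): "centre" ([column, row] in pixels: a listed point, or the origin of a listed thing).
The state is a dict: "time_s": time; "joint_positions": joint angles; "qvel": joint speeds; "tau": joint torques, N m; "position": TCP position; "tcp_rot": TCP orientation; "force": force on the tool from outside, world axes, zero at the start; "moment": the same for the moment, N m; "opening": opening from 0.0 (shut) to 1.0 (fully open); "grasp_force": force on a finger pad.
Only numpy, scipy, OpenCV 4.12 (cv2) and the standard library are available. Lean on these libraries where they do the work, as an engineer would, in place of code of your own. Each camera call takes 0.05 s, during which the arm holds its last target. There are 200 camera calls.

### The job

A guide roller sits on its axle in the leaning bench fixture and still needs its retaining clip. In the blue parts bin, lift the roll of clear tape off the yellow-handled spring clip and set the tape down flat on the table. Then take that clip, leaving the other parts in the bin, and without ramming the axle push it sideways into the groove near the axle's upper end until it snaps fully home; let go of it there.

Things in the scene. Friction and masses are not known exactly. Their poses are not given: they have to be found in the camera images.
- parts_bin: Open blue plastic parts bin, fixed. Outside 186 mm (its x) by 280 mm (its y), 40 mm high, walls and floor 4 mm, lip 5 mm wider. Origin at the centre of its underside, z up. It holds three spring clips side by side along its y, handles along its -x or +x, the tape roll on one of them, a core and a marker along its +x wall, a pen along its -x wall.
- tape_roll: Roll of clear tape lying flat, a plain disc 64 mm in diameter, 22 mm high, 60 g. Origin at the centre of its underside, z up. It lies loose on the yellow handle, its underside 12 mm above the bin's floor. The table top (z = 0) is bare for 60 mm round the spot 0.60 m ahead of the robot and 0.14 m to its right, just past the bin.
- axle_clip: The wanted clip, 77 x 33 x 12 mm, 75 g, lying flat: yellow handle, steel neck and open fork of 5 mm spring wire. Origin under its middle, x towards the handle's end, z up. Handle: x +2 to +38 mm, 18 mm wide (y), z 0 to 12. Neck and fork: z 0 to 5. The mouth opens to -x: 23 mm wide inside at x = -36, narrowing to 10 mm at x = -27 mm.
- clip_seat (a point): Centre of the seat in the yellow clip's fork: 20 mm to -x of its origin, 2.5 mm above its underside; axes as the clip's. Home means this point is on the axle's centre line; the neck, 8 mm behind it, then stops on the groove bottom. The wires spring apart over the 15 mm groove bottom at a push of roughly 7 to 15 N, then snap shut behind it.
- clip_small: Clip with a red handle for a thinner axle; length, handle, origin and axes as the yellow one, fork rigid. Not wanted, stays in the bin.
- clip_large: Clip with a green handle for a thicker axle; length, handle, origin and axes as the yellow one, fork rigid. Not wanted, stays in the bin.
- bin_core: Brown cardboard core, a tube 42 mm in diameter and 100 mm long, lying in the bin along its y. Origin under its middle. Stays in the bin.
- bin_marker: Marker pen, 130 mm long and 14 mm high, lying in the bin. Origin under its middle. Stays in the bin.
- roller_fixture: Fixed bench fixture: dark steel foot plate 104 x 92 x 10 mm (origin under its centre, z up) with a sloping saddle that carries a white roller of 45 mm diameter. Roller and steel axle lean 30 degrees from vertical towards its -x side, which faces the robot. The axle, 22 mm in diameter, is clamped and does not turn or give.
- axle_line (a point): On the axle's centre line at the washer on the roller's upper end; z runs up the axle, -x down the slope towards the robot. The axle's flat top end is 38 to 58 mm along z, different each time and not measured: feel (a few N) or look for it. Its groove, 8 mm wide and 15 mm in diameter, is centred 24 mm below that top. The clip goes in from any side, square, within 1.5 mm.
- bin_collar: Steel shaft collar, 29 mm across and 12 mm high, lying in the bin near its +y wall. Stays in the bin.
- bin_bearing: Small ball bearing, 22 mm across and 8 mm high, lying in the bin near its -y wall. Stays in the bin.
- bin_pen: Blue and white pen, 145 mm long, 16 mm wide, 10 mm high, lying in the bin along its -x wall. Stays in the bin.
- takeup_mandrel: Winding mandrel past the bin: foot 140 mm in diameter, label roll 112 mm in diameter up to 110 mm high, narrower post up to 265 mm. Fixed; keep clear. Origin under its axis.
- supply_mandrel: Winding mandrel on the left: foot 176 mm in diameter, label roll 148 mm in diameter up to 110 mm high, narrower post up to 245 mm. Fixed; keep clear. Origin under its axis.
- guide_roller_front: Upright white guide roller of the machine, 45 mm in diameter, 263 mm tall, left of the bin. Fixed; keep clear. Origin under its axis.
- guide_roller_left: Upright white guide roller of the machine, 45 mm in diameter, 257 mm tall, near the bench fixture. Fixed; keep clear. Origin under its axis.
Mind the look-alikes: they are no part of the job. Of the things shaped like the clip_small, the red one is meant. Leave any purple look-alike of the tape_roll alone.

How it is judged (in metres and radians):
On the way, in this order (a step that is already met when the one before it is completed fails the run):
1. the tape roll has been set down flat on the table (height (world z) of tape_roll between -0.003 and 0.003 m and angle between tape_roll's own z axis and vertical below 0.1 rad and linear speed of tape_roll below 0.02 m/s), for 0.2 s.
2. the yellow-handled clip has been lifted out of the bin (height (world z) of axle_clip above 0.07 m), for 0.1 s.
3. the clip is snapped home in the groove (x of clip_seat in the frame of axle_line between -0.003 and 0.003 m and y of clip_seat in the frame of axle_line between -0.003 and 0.003 m and z of clip_seat in the frame of axle_line between 0.011 and 0.037 m and angle between the z axis of clip_seat and the z axis of axle_line, either way round below 0.25 rad), for 0.2 s.
At the end, for the whole second after the job is handed in: The yellow clip's seat is on the axle's centre line within 3 mm, in the groove (11 to 37 mm from the roller's end), square within 0.25 rad, released and at rest; the tape lies flat on the table; all other parts are still in the bin (all of step 1 and all of step 3 and linear speed of axle_clip below 0.02 m/s and x of clip_small in the frame of parts_bin between -0.09 and 0.09 m and y of clip_small in the frame of parts_bin between -0.137 and 0.137 m and height (world z) of each of clip_small, clip_large, bin_core, bin_marker, bin_collar, bin_bearing, bin_pen below 0.05 m and x of clip_large in the frame of parts_bin between -0.09 and 0.09 m and y of clip_large in the frame of parts_bin between -0.137 and 0.137 m and x of bin_core in the frame of parts_bin between -0.09 and 0.09 m and y of bin_core in the frame of parts_bin between -0.137 and 0.137 m and x of bin_marker in the frame of parts_bin between -0.09 and 0.09 m and y of bin_marker in the frame of parts_bin between -0.137 and 0.137 m and x of bin_collar in the frame of parts_bin between -0.09 and 0.09 m and y of bin_collar in the frame of parts_bin between -0.137 and 0.137 m and x of bin_bearing in the frame of parts_bin between -0.09 and 0.09 m and y of bin_bearing in the frame of parts_bin between -0.137 and 0.137 m and x of bin_pen in the frame of parts_bin between -0.09 and 0.09 m and y of bin_pen in the frame of parts_bin between -0.137 and 0.137 m); the robot touches nothing.
It fails at once if the axle or the roller pushed with more than 60 N (contact force between roller_fixture and anything else above 60 N).
It also fails if it takes over 48 s, if anything falls off the work surface, if the arm or the gripper's body presses on something with over 40 N, if the wrist force passes 120 N, or if a joint passes its speed limit or range.

## Working session

There is one attempt and no reset: what is moved stays moved. The work goes in short steps, Python scripts to look and compute and a tool call to move; the robot and the scene stay as the last step left them, time stands still between calls to the robot, and variables do not carry over. Pictures are saved under pics/ and viewed, at most 10 in all, crops included, and the job is handed in when it is done.

Besides the shell and the picture viewer there is one more tool, called after "Request:" as a command line: name --argument value ..., lists and objects as JSON in quotes. play_rows: Moves the arm, as the interface text tells. Its arguments: {"type":"object","properties":{"moves":{"type":"array","items":{"type":"array","items":{"type":"array","items":{"type":"number"}}}},"fingers":{"type":"number"}},"required":["moves"]}

```bash
mkdir -p pics; ls; python3 - <<'E'
from rig import bot
import cv2,json
s=bot.read_state();print(s)
for n in("scene","side"):
    p=bot.capture(n);cv2.imwrite(f"pics/{n}0.png",p["image"]);print(n,p["fx"],p["fy"],p["cx"],p["cy"],p["R"],p["t"])
    for q in("tape_roll","axle_clip","axle_line","roller_fixture","parts_bin","clip_small","clip_large","takeup_mandrel","supply_mandrel","guide_roller_front","guide_roller_left"):
        print(q,[(d["centre"],round(d["confidence"],2)) for d in bot.pinpoint(p,q)[:3]])
E
```

```text
pics
{'time_s': 0.0, 'joint_positions': array([-8.16750056e+01,  3.02793313e+01,  8.21589151e+01, -1.94882006e-03,
        6.76891319e+01, -1.02294602e+01]), 'qvel': array([-0.0111026 , -0.02066419,  0.06897673,  0.01709923,  0.07121351,
        0.0941267 ]), 'tau': array([ 6.80958556e-05, -4.40043783e+01, -1.76591510e+01,  6.33227010e-02,
        5.81189117e-02, -1.50300484e-04]), 'position': array([ 0.19876816, -0.5917821 ,  0.23555366]), 'tcp_rot': array([[ 9.48017601e-01,  3.18217699e-01, -3.53023312e-04],
       [ 3.18217686e-01, -9.48015129e-01,  2.19518689e-03],
       [ 3.63875879e-04, -2.19341407e-03, -9.99997528e-01]]), 'force': array([ 1.1311723 , -0.32176696, -0.4614679 ]), 'moment': array([ 0.01936516, -0.00999724,  0.03529636]), 'grasp_force': 0.0, 'opening': 0.9976295782268505}
scene 449.93449671124665 449.93449671124665 312.5436687046679 194.8023389246166 [[ 0.90267986 -0.4303084   0.0019391 ]
 [-0.29451312 -0.62108811 -0.72629993]
 [ 0.31373731  0.65504522 -0.68737519]] [-0.44909986  0.22517651  1.51463973]
tape_roll [([368.5, 317.7], 0.57)]
axle_clip []
axle_line []
[... 209 characters left out ...]
de_roller_left []
side 365.97298578045974 365.97298578045974 319.70634417320764 198.67300226571498 [[ 0.96548999 -0.25983977 -0.01767379]
 [-0.17726504 -0.60591614 -0.77552739]
 [ 0.19080403  0.75189688 -0.63106648]] [-0.46479905  0.14749866  1.08440603]
tape_roll [([367.5, 354.8], 0.98), ([298.7, 282.7], 0.6)]
axle_clip [([308.0, 285.8], 0.53)]
axle_line [([325.5, 115.0], 0.55), ([311.0, 283.6], 0.49)]
roller_fixture [([330.1, 151.9], 0.69), ([285.7, 288.4], 0.39)]
parts_bin [([313.7, 286.1], 0.74)]
clip_small [([297.4, 266.5], 0.52)]
clip_large [([312.0, 306.4], 0.64)]
takeup_mandrel [([297.7, 284.2], 0.74)]
supply_mandrel [([312.3, 307.4], 0.71)]
guide_roller_front []
guide_roller_left []
```

View pics/scene0.png

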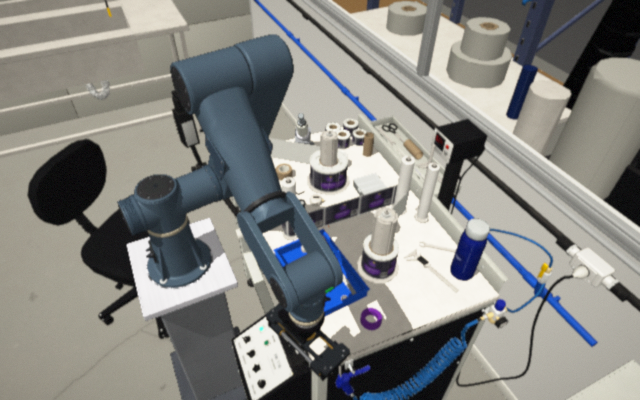

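View pics/side0.png

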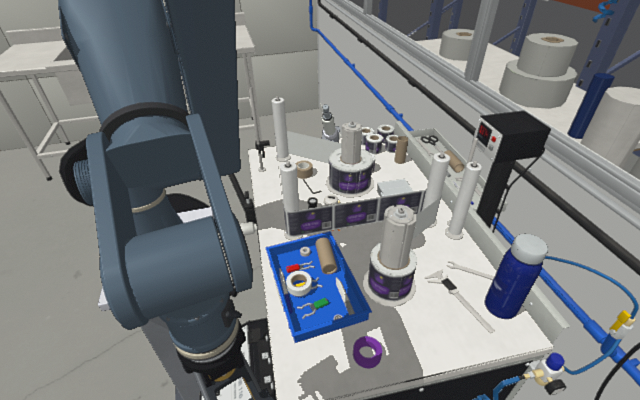

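The side picture shows the bin around (315,285), with the white tape at (299,283) on a clip, red handle at (293,268) and green at (320,303). The purple look-alike is at (368,352). A fixture candidate stands at (326,120).

```bash
cat > h.py <<'E'
import numpy as np,cv2
def ray(p,px):
    R=np.array(p["R"]);t=np.array(p["t"]);c=-R.T@t
    d=np.array([(px[0]-p["cx"])/p["fx"],(px[1]-p["cy"])/p["fy"],1.])
    if p.get("fish"):
        r=np.hypot(d[0],d[1]);d=np.array([d[0]/r*np.sin(r),d[1]/r*np.sin(r),np.cos(r)]) if r>1e-9 else np.array([0,0,1.])
    return c,R.T@d
def at(p,px,z):
    c,d=ray(p,px);return (c+d*(z-c[2])/d[2]).round(4)
def proj(p,X):
    v=np.array(p["R"])@np.array(X)+p["t"]
    if p.get("fish"):
        r=np.arctan2(np.hypot(v[0],v[1]),v[2]);n=np.hypot(v[0],v[1]);return [round(float(p["cx"]+p["fx"]*r*v[0]/n),1),round(float(p["cy"]+p["fy"]*r*v[1]/n),1)]
    return [round(float(p["cx"]+p["fx"]*v[0]/v[2]),1),round(float(p["cy"]+p["fy"]*v[1]/v[2]),1)]
E
python3 - <<'E'
from rig import bot
from h import *
p=bot.capture("side")
for n,px,z in [("tape",(299,278),.038),("bin corners",(267,244),.04),("",(335,233),.04),("",(369,317),.04),("",(294,337),.04),("red",(293,268),.014),("green",(320,303),.014),("yellow",(299,285),.014),("fix?",(326,140),0),("rollerleft",(279,158),0),("rollerfront",(290,233),0),("supply",(350,190),0),("takeup",(390,295),0),("dark",(262,165),0),("plate?",(305,165),0),("ring",(305,170),0.02)]:
    print(n,at(p,px,z))
im=p["image"];cv2.imwrite("pics/c.png",np.hstack([cv2.resize(im[90:240,240:380],None,fx=2.85,fy=3,interpolation=2),cv2.resize(im[225:345,250:380],None,fx=3,fy=3.75,interpolation=2)]))
E
```

```text
tape [ 0.3602 -0.2478  0.038 ]
bin corners [ 0.2989 -0.1069  0.04  ]
 [ 0.4965 -0.1179  0.04  ]
 [ 0.4917 -0.4045  0.04  ]
 [ 0.3135 -0.4067  0.04  ]
red [ 0.3547 -0.1908  0.014 ]
green [ 0.3965 -0.3192  0.014 ]
yellow [ 0.3581 -0.2511  0.014 ]
fix? [0.6357 0.47   0.    ]
rollerleft [0.4181 0.3882 0.    ]
rollerfront [ 0.3758 -0.0407 -0.    ]
supply [0.6219 0.1118 0.    ]
takeup [ 0.5787 -0.3354  0.    ]
dark [0.3459 0.3578 0.    ]
plate? [0.506  0.3101 0.    ]
ring [0.4924 0.2487 0.02  ]
```

View pics/c.png

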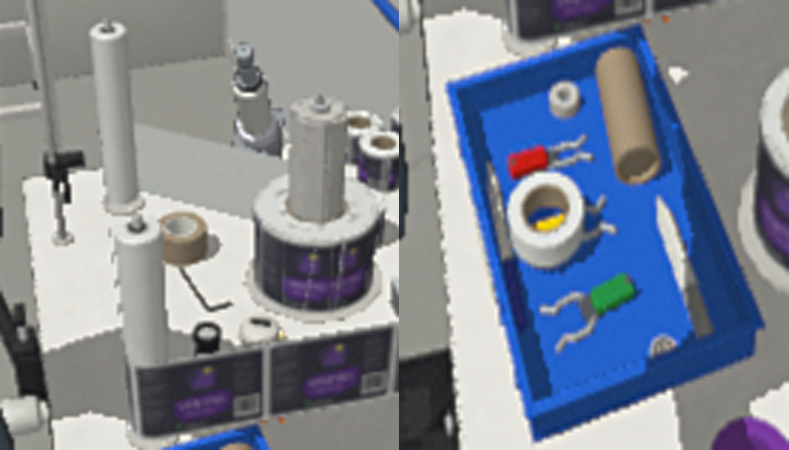

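The crop shows the bin: tape on the yellow handle with its fork to +x, red handle behind and green in front. The leaning fixture with a silver top sits at side (326,~120), at the far left. Next I triangulate the fixture and start moving.

```bash
python3 - <<'E'
from rig import bot
from h import *
P={n:bot.capture(n) for n in("side","scene")}
def tri(a,b):
    A=[];B=[]
    for n,px in(("side",a),("scene",b)):
        c,d=ray(P[n],px);d/=np.linalg.norm(d);M=np.eye(3)-np.outer(d,d);A.append(M);B.append(M@c)
    return np.linalg.solve(sum(A),sum(B)).round(4)
D={}
for q in("roller_fixture","axle_line"):
  for n in P:
    for f in("pinpoint","search_frame"):
        D[q,n,f]=[(np.round(d["centre"],1),round(d["confidence"],2)) for d in getattr(bot,f)(P[n],q)[:3]];print(q,n,f,D[q,n,f])
print(tri((330.1,151.9),(302,149.6)),tri((325.5,107),(302,117)))
for q in("parts_bin","tape_roll"):
  for d in bot.pinpoint(P["side"],q)[:2]: print(q,d["centre"],at(P["side"],d["centre"],0 if q[0]=="p" else .016))
for px in [(290,233),(420,220),(420,190)]: print(at(P["side"],px,0))
im=np.hstack([cv2.resize(P["side"]["image"][90:170,300:360],None,fx=6,fy=6,interpolation=2),cv2.resize(P["scene"]["image"][100:180,270:330],None,fx=6,fy=6,interpolation=2)])
cv2.imwrite("pics/fx.png",im)
E
```

```text
roller_fixture side pinpoint [(array([329.1, 150.8]), 0.58)]
roller_fixture side search_frame [(array([329.2, 127.3]), 0.88)]
roller_fixture scene pinpoint [(array([302.8, 150. ]), 0.86)]
roller_fixture scene search_frame [(array([303.1, 129.7]), 0.94)]
axle_line side pinpoint [(array([327. , 114.4]), 0.97), (array([301.1, 283.2]), 0.46)]
axle_line side search_frame [(array([327.3, 125.8]), 0.71)]
axle_line scene pinpoint [(array([304.1, 119.6]), 0.88), (array([342.9, 299. ]), 0.27)]
axle_line scene search_frame [(array([303.4, 131.2]), 0.75)]
[ 0.6335  0.3958 -0.0131] [0.5793 0.2674 0.2499]
parts_bin [286.9, 291.3] [ 0.3249 -0.2515  0.    ]
tape_roll [368.6, 354.0] [ 0.4648 -0.4766  0.016 ]
tape_roll [297.3, 279.9] [ 0.3572 -0.2352  0.016 ]
[ 0.3758 -0.0407 -0.    ]
[ 0.7845 -0.0977  0.    ]
[0.8563 0.043  0.    ]
```

View pics/fx.png

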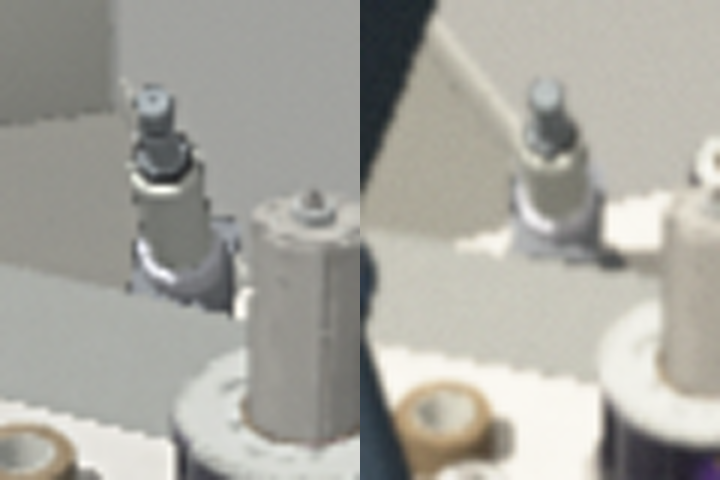

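Request:
play_rows --moves '[[[20,0,0,0,0,0.11],[20,-45,0,0,0,0.11],[20,-45,0,0,0,0.1],[20,-45,0,0,0,0],[20,-45,0,0,0,0]]]'

```text
time_s: 2.35
position: [0.283, -0.3993, 0.2366]
tcp_rot: [[1.0, 0.003, 0.0], [0.003, -1.0, -0.0], [0.0, 0.0, -1.0]]
force: [0.4, 0.7, 0.2]
opening: 1.002
grasp_force: 0.0
```

The fixture crop shows the axle top at side (325.8,106.7) and scene (301.2,115.8), with the washer at (327.2,115.8) and (302.2,122.8).

Request:
play_rows --moves '[[[16,-35,0,0,0,0],[16,-35,0,0,0,0],[16,-35,0,0,0,0],[16,-35,0,0,0,0],[0,0,0,0,0,0]]]'

```text
time_s: 2.85
position: [0.3465, -0.2561, 0.2365]
tcp_rot: [[1.0, 0.009, -0.001], [0.009, -1.0, 0.003], [-0.001, -0.003, -1.0]]
force: [-0.2, -0.3, 0.2]
opening: 1.003
grasp_force: 0.0
```

```bash
python3 - <<'E'
from rig import bot
from h import *
P={n:bot.capture(n) for n in("side","scene")}
def tri(a,b):
    A=[];B=[]
    for n,px in(("side",a),("scene",b)):
        c,d=ray(P[n],px);d/=np.linalg.norm(d);M=np.eye(3)-np.outer(d,d);A.append(M);B.append(M@c)
    return np.linalg.solve(sum(A),sum(B)).round(4)
print("washer",tri((327,114.4),(304.1,119.6)),tri((327.2,115.8),(302.2,122.8)),"top",tri((325.8,106.7),(301.2,115.8)),"foot",tri((329.1,150.8),(302.8,150)))
p=bot.capture("wrist");p["fish"]=1;cv2.imwrite("pics/w1.png",p["image"]);print(bot.read_state()["position"],p["fx"],p["cx"],p["cy"],-np.array(p["R"]).T@p["t"],p["R"])
for q,z in(("tape_roll",.016),("axle_clip",.004),("clip_small",.004),("clip_large",.004),("parts_bin",0),("bin_core",.004),("roller_fixture",0)):
    print(q,[(d["centre"],round(d["confidence"],2),at(p,d["centre"],z)) for d in bot.pinpoint(p,q)[:2]])
for d in bot.silhouettes(p,"tape_roll")[:2]:
    (c,r)=cv2.minEnclosingCircle(np.argwhere(d["pixels"])[:,::-1].astype(np.int32));print(d["centre"],c,r,at(p,c,.03))
E
```

```text
washer [0.597  0.2968 0.2105] [0.5937 0.2984 0.2005] top [0.5868 0.2911 0.2392] foot [0.6152 0.3468 0.0247]
[ 0.34653518 -0.26135322  0.23688074] 309.70691628693146 324.35077089480166 196.37760376985906 [ 0.4190477  -0.25972922  0.38429469] [[ 0.00606165 -0.99998094  0.00116992]
 [-0.9643554  -0.00553618  0.26455246]
 [-0.26454095 -0.00273184 -0.96437058]]
tape_roll [([318.4, 162.1], 0.85, array([ 0.3607, -0.2534,  0.016 ])), ([482.2, 88.1], 0.77, array([ 0.4627, -0.4617,  0.016 ]))]
axle_clip [([314.5, 143.0], 0.7, array([ 0.3826, -0.2483,  0.004 ]))]
clip_small [([265.0, 145.5], 0.91, array([ 0.3799, -0.1866,  0.004 ])), ([263.3, 89.6], 0.39, array([ 0.4496, -0.1854,  0.004 ]))]
clip_large [([372.4, 148.9], 0.75, array([ 0.3762, -0.3201,  0.004 ])), ([317.9, 128.3], 0.6, array([ 0.4008, -0.2524,  0.004 ]))]
parts_bin [([316.3, 127.5], 0.77, array([ 0.4016, -0.2504,  0.    ]))]
bin_core [([260.5, 90.9], 0.8, array([ 0.4481, -0.1818,  0.004 ]))]
roller_fixture []
[492.5, 85.5] (483.5, 86.5) 25.544178009033203 [ 0.4633 -0.4559  0.03  ]
[313.4, 178.5] (318.5838623046875, 164.21987915039062) 29.178184509277344 [ 0.3604 -0.2538  0.03  ]
```

View pics/w1.png

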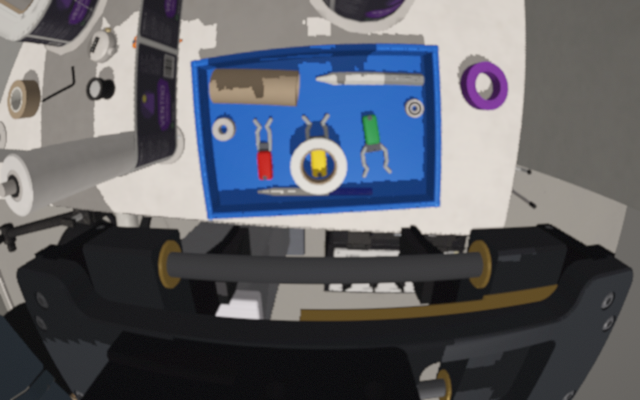

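The wrist picture shows the tape around the yellow handle at (318,164), red clip at (265,155), green clip at (373,145) and the purple look-alike at (483,87). The network positions agree with it, so I descend.

Request:
play_rows --moves '[[[7,-4,45,0,0,0],[7,-4,45,0,0,0],[0,0,45,0,0,0],[0,0,45,0,0,0],[0,0,23,0,0,0]]]'

```text
time_s: 3.9
position: [0.3592, -0.2519, 0.0306]
tcp_rot: [[1.0, 0.003, -0.003], [0.003, -1.0, 0.003], [-0.003, -0.003, -1.0]]
force: [0.5, -0.5, 0.1]
opening: 0.998
grasp_force: 0.0
```

Request:
play_rows --moves '[[[0,0,0,0,0,0],[0,0,0,0,0,0],[0,0,0,0,0,0],[0,0,0,0,0,0]]]' --fingers -1

```text
time_s: 4.3
position: [0.3609, -0.2535, 0.035]
tcp_rot: [[1.0, 0.004, 0.002], [0.004, -1.0, -0.003], [0.002, 0.003, -1.0]]
force: [-0.5, -0.8, -0.2]
opening: 0.723
grasp_force: 30.5
```

Request:
play_rows --moves '[[[0,0,-35,0,0,0],[0,0,-40,0,0,-0.13],[0,0,-30,0,0,-0.144],[0,0,0,0,0,-0.144],[0,0,0,0,0,-0.144]]]'

```text
time_s: 4.8
position: [0.3609, -0.2534, 0.1412]
tcp_rot: [[0.841, 0.541, 0.004], [0.541, -0.841, -0.005], [0.001, 0.006, -1.0]]
force: [-1.4, 0.6, -1.1]
opening: 0.726
grasp_force: 30.0
```

Request:
play_rows --moves '[[[0,0,0,0,0,-0.144],[0,0,0,0,0,-0.144],[0,0,0,0,0,-0.144],[0,0,0,0,0,-0.144],[0,0,0,0,0,-0.144]]]'

```text
time_s: 5.3
position: [0.3603, -0.2527, 0.1398]
tcp_rot: [[0.275, 0.961, 0.002], [0.961, -0.275, -0.002], [-0.001, 0.002, -1.0]]
force: [0.6, -0.5, -1.0]
opening: 0.721
grasp_force: 30.0
```

Request:
play_rows --moves '[[[0,0,0,0,0,-0.144],[13,40,0,0,0,-0.144],[25,40,0,0,0,0],[25,40,0,0,0,0],[25,40,0,0,0,0]]]'

```text
time_s: 5.8
position: [0.5229, -0.1691, 0.1401]
tcp_rot: [[-0.003, 1.0, 0.002], [1.0, 0.003, -0.001], [-0.001, 0.002, -1.0]]
force: [0.1, -1.2, -2.0]
opening: 0.722
grasp_force: 30.0
```

Request:
play_rows --moves '[[[25,40,0,0,0,0],[0,40,0,0,0,0],[0,0,0,0,0,0]]]'

```text
time_s: 6.1
position: [0.6075, -0.1445, 0.1408]
tcp_rot: [[-0.007, 1.0, 0.01], [1.0, 0.007, -0.004], [-0.004, 0.01, -1.0]]
force: [-0.0, -0.8, -0.6]
opening: 0.724
grasp_force: 30.0
```

```bash
python3 - <<'E'
from rig import bot
from h import *
s=bot.read_state();print(s["position"],s["tcp_rot"].round(3),s["joint_positions"].round(1),s["opening"])
P={n:bot.capture(n) for n in("side","scene","wrist")};p=P["wrist"];p["fish"]=1;cv2.imwrite("pics/w2.png",p["image"])
for n in P:
  for q in("tape_roll","axle_line","roller_fixture","axle_clip"):
    print(n,q,[(np.round(d["centre"],1),round(d["confidence"],2)) for d in bot.pinpoint(P[n],q)[:2]])
E
```

```text
[ 0.60750929 -0.14446741  0.14079529] [[-0.007  1.     0.01 ]
 [ 1.     0.007 -0.004]
 [-0.004  0.01  -1.   ]] [-23.6  36.6  87.4   0.   55.3 -24. ] 0.7236521710389918
side tape_roll [(array([376.4, 208.2]), 0.9), (array([367.9, 354.7]), 0.77)]
side axle_line [(array([377.9, 208.5]), 0.38)]
side roller_fixture [(array([330.8, 151.5]), 0.83)]
side axle_clip [(array([306.3, 288.5]), 0.56)]
scene tape_roll [(array([361.7, 210. ]), 0.64)]
scene axle_line [(array([303.9, 119.6]), 0.62)]
scene roller_fixture [(array([303.3, 149.4]), 0.56)]
scene axle_clip [(array([314. , 278.3]), 0.55)]
wrist tape_roll []
wrist axle_line []
wrist roller_fixture []
wrist axle_clip []
```

View pics/w2.png

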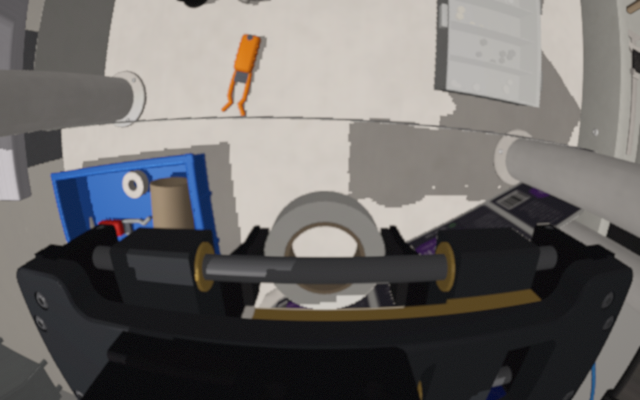

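The wrist picture shows the tape held at (325,250), the bin at left, the main web edge-on along row 120, and a second labelled web run at lower right, (410,245) to (510,190). I check how close that run is before lowering.

```bash
python3 - <<'E'
from rig import bot
from h import *
p=bot.capture("wrist");p["fish"]=1
s=bot.read_state();print(s["position"],-np.array(p["R"]).T@p["t"])
for px in [(410,245),(440,225),(510,190),(580,205),(120,118),(330,118),(520,130),(515,165),(300,300)]:
    print(px,at(p,px,0),at(p,px,.09))
for x in (.505,.695): print(proj(p,[x,-.14,.074]))
E
```

```text
[ 0.60124462 -0.14482621  0.1385194 ] [ 0.60098103 -0.0723289   0.28592436]
(410, 245) [ 0.6903 -0.2031  0.    ] [ 0.6622 -0.1619  0.09  ]
(440, 225) [ 0.7211 -0.1814  0.    ] [ 0.6833 -0.1471  0.09  ]
(510, 190) [ 0.8027 -0.1433  0.    ] [ 0.7392 -0.121   0.09  ]
(580, 205) [ 0.9261 -0.1615  0.    ] [ 0.8238 -0.1334  0.09  ]
(120, 118) [ 0.383  -0.0648  0.    ] [ 0.4516 -0.0672  0.09  ]
(330, 118) [ 0.6062 -0.0767  0.    ] [ 0.6046 -0.0753  0.09  ]
(520, 130) [ 0.8079 -0.0777  0.    ] [ 0.7428 -0.076   0.09  ]
(515, 165) [ 0.8053 -0.1156  0.    ] [ 0.741 -0.102  0.09 ]
(300, 300) [ 0.5747 -0.2696  0.    ] [ 0.583  -0.2075  0.09  ]
[197.8, 207.9]
[447.9, 208.6]
```

Request:
play_rows --moves '[[[0,-10,35,0,0,-0.14],[0,0,35,0,0,0],[0,0,30,0,0,0],[0,0,15,0,0,0],[0,0,0,0,0,0]]]'

```text
time_s: 7.4
position: [0.5902, -0.1443, 0.0215]
tcp_rot: [[-0.142, 0.99, -0.004], [0.99, 0.142, 0.002], [0.002, -0.003, -1.0]]
force: [-0.3, -0.4, -0.7]
opening: 0.723
grasp_force: 30.0
```

Request:
play_rows --moves '[[[0,0,2,0,0,0],[0,0,0,0,0,0],[0,0,0,0,0,0]]]'

```text
time_s: 7.7
position: [0.5922, -0.1451, 0.023]
tcp_rot: [[-0.143, 0.99, 0.002], [0.99, 0.143, -0.001], [-0.001, 0.002, -1.0]]
force: [0.4, 0.2, 0.3]
opening: 0.724
grasp_force: 30.0
```

Request:
play_rows --moves '[[[0,0,1.5,0,0,0],[0,0,0,0,0,0],[0,0,0,0,0,0]]]'

```text
time_s: 8.0
position: [0.5914, -0.1448, 0.0204]
tcp_rot: [[-0.143, 0.99, 0.0], [0.99, 0.143, -0.0], [-0.0, 0.0, -1.0]]
force: [-0.1, -1.0, 0.4]
opening: 0.724
grasp_force: 30.0
```

```bash
python3 - <<'E'
from rig import bot
import numpy as np
for i in range(3):
    bot.capture("wrist");s=bot.read_state();print(s["position"],s["force"])
E
```

```text
[ 0.59134935 -0.1448337   0.02025845] [ 0.066242    0.25595216 -1.32162723]
[ 0.59134046 -0.14479852  0.02016989] [-0.24816566 -0.76883432 -0.57319415]
[ 0.59130182 -0.14479887  0.02013042] [ 0.01234325  0.56914995 -0.42393691]
```

Request:
play_rows --moves '[[[0,0,1.5,0,0,0],[0,0,0,0,0,0],[0,0,0,0,0,0]]]'

```text
time_s: 8.45
position: [0.5914, -0.1449, 0.0191]
tcp_rot: [[-0.143, 0.99, 0.0], [0.99, 0.143, -0.0], [-0.0, 0.0, -1.0]]
force: [-1.4, 0.5, 6.1]
opening: 0.72
grasp_force: 30.0
```

Request:
play_rows --moves '[[[0,0,1.2,0,0,0],[0,0,0,0,0,0],[0,0,0,0,0,0]]]'

```text
time_s: 8.75
position: [0.5915, -0.1449, 0.019]
tcp_rot: [[-0.143, 0.99, 0.001], [0.99, 0.143, -0.0], [-0.001, 0.001, -1.0]]
force: [-3.4, 1.2, 11.8]
opening: 0.722
grasp_force: 30.0
```

Request:
play_rows --moves '[[[0,0,-2,0,0,0],[0,0,0,0,0,0],[0,0,0,0,0,0],[0,0,0,0,0,0]]]' --fingers 1

```text
time_s: 9.15
position: [0.5911, -0.1447, 0.0189]
tcp_rot: [[-0.143, 0.99, -0.001], [0.99, 0.143, 0.0], [0.0, -0.001, -1.0]]
force: [0.5, 0.2, 0.2]
opening: 0.969
grasp_force: 0.0
```

Request:
play_rows --moves '[[[0,0,-15,0,0,0],[0,0,-45,0,0,0],[0,0,-48,0,0,0.1],[0,0,-48,0,0,0.145],[0,0,-30,0,0,0.145]]]'

```text
time_s: 9.65
position: [0.5926, -0.1453, 0.2103]
tcp_rot: [[0.25, 0.968, 0.006], [0.968, -0.25, -0.003], [-0.001, 0.006, -1.0]]
force: [1.4, 0.3, -0.1]
opening: 1.001
grasp_force: 0.0
```

Request:
play_rows --moves '[[[0,0,0,0,0,0.145],[0,0,0,0,0,0.145],[0,0,0,0,0,0.145],[0,0,0,0,0,0.145],[0,0,0,0,0,0.145]]]'

```text
time_s: 10.15
position: [0.5911, -0.1447, 0.2064]
tcp_rot: [[0.829, 0.559, 0.001], [0.559, -0.829, -0.0], [0.0, 0.001, -1.0]]
force: [0.1, 0.8, -1.2]
opening: 0.999
grasp_force: 0.0
```

Request:
play_rows --moves '[[[0,0,0,0,0,0.145],[0,0,0,0,0,0.145],[0,0,0,0,0,0.145],[0,0,0,0,0,0.145],[-40,18,0,0,0,0.02]]]'

```text
time_s: 10.65
position: [0.5554, -0.1632, 0.2066]
tcp_rot: [[1.0, -0.001, 0.007], [-0.001, -1.0, -0.002], [0.007, 0.002, -1.0]]
force: [-1.1, -1.4, -0.1]
opening: 0.999
grasp_force: 0.0
```

Request:
play_rows --moves '[[[-40,18,0,0,0,0],[-40,18,0,0,0,0],[-40,18,0,0,0,0],[-40,18,0,0,0,0],[-20,10,0,0,0,0]]]'

```text
time_s: 11.15
position: [0.3686, -0.2454, 0.2061]
tcp_rot: [[1.0, -0.003, -0.001], [-0.003, -1.0, 0.0], [-0.001, -0.0, -1.0]]
force: [-0.2, 0.0, 0.1]
opening: 1.0
grasp_force: 0.0
```

```bash
python3 - <<'E'
from rig import bot
from h import *
P={n:bot.capture(n) for n in("side","wrist")}
s=bot.read_state();print(s["position"],s["tcp_rot"].round(3))
p=P["wrist"];p["fish"]=1
for q,z in(("tape_roll",.0),("axle_clip",.004),("clip_seat",.0065),("clip_large",.004)):
  for n in P: print(n,q,[(np.round(d["centre"],1),round(d["confidence"],2),at(P[n],d["centre"],z)) for d in bot.pinpoint(P[n],q)[:3]])
im=p["image"];hsv=cv2.cvtColor(im,cv2.COLOR_BGR2HSV);m=cv2.inRange(hsv,(20,120,120),(35,255,255));m[:, :240]=0;m[240:]=0
ys,xs=np.nonzero(m);rr=cv2.minAreaRect(np.c_[xs,ys].astype(np.float32));print(len(xs),rr,[at(p,c,.016) for c in cv2.boxPoints(rr)],at(p,rr[0],.016))
c=cv2.resize(im[90:210,240:400],None,fx=5,fy=5,interpolation=2);cv2.imwrite("pics/w3.png",c)
E
```

```text
[ 0.36929776 -0.24591807  0.2061055 ] [[ 1.    -0.005 -0.001]
 [-0.005 -1.    -0.   ]
 [-0.001  0.    -1.   ]]
side tape_roll [(array([367.5, 354.6]), 0.77, array([ 0.466 , -0.4696,  0.    ])), (array([368.3, 242.7]), 0.51, array([ 0.5918, -0.1457,  0.    ]))]
wrist tape_roll [(array([500. , 102.5]), 0.57, array([ 0.4635, -0.467 ,  0.    ])), (array([327.3, 212.4]), 0.5, array([ 0.3219, -0.2494,  0.    ])), (array([326.8, 147.7]), 0.24, array([ 0.3996, -0.249 ,  0.    ]))]
side axle_clip [(array([306. , 283.5]), 0.68, array([ 0.3782, -0.2437,  0.004 ]))]
wrist axle_clip [(array([328.9, 165.5]), 0.61, array([ 0.3796, -0.2513,  0.004 ]))]
side clip_seat [(array([322. , 260.2]), 0.72, array([ 0.44  , -0.1792,  0.0065])), (array([309.3, 283.5]), 0.48, array([ 0.3863, -0.248 ,  0.0065])), (array([296.1, 267. ]), 0.28, array([ 0.3646, -0.1834,  0.0065]))]
wrist clip_seat [(array([327.2, 149.2]), 0.97, array([ 0.3987, -0.2494,  0.0065]))]
side clip_large [(array([312.9, 308.5]), 0.75, array([ 0.377 , -0.3231,  0.004 ]))]
wrist clip_large [(array([387.5, 167.2]), 0.66, array([ 0.3779, -0.3193,  0.004 ]))]
415 ((330.67938232421875, 182.6517333984375), (30.145509719848633, 14.200778007507324), 85.2363510131836) [array([ 0.3787, -0.2439,  0.016 ]), array([ 0.3799, -0.2595,  0.016 ]), array([ 0.3455, -0.2626,  0.016 ]), array([ 0.3441, -0.2465,  0.016 ])] [ 0.3622 -0.2531  0.016 ]
```

View pics/w3.png

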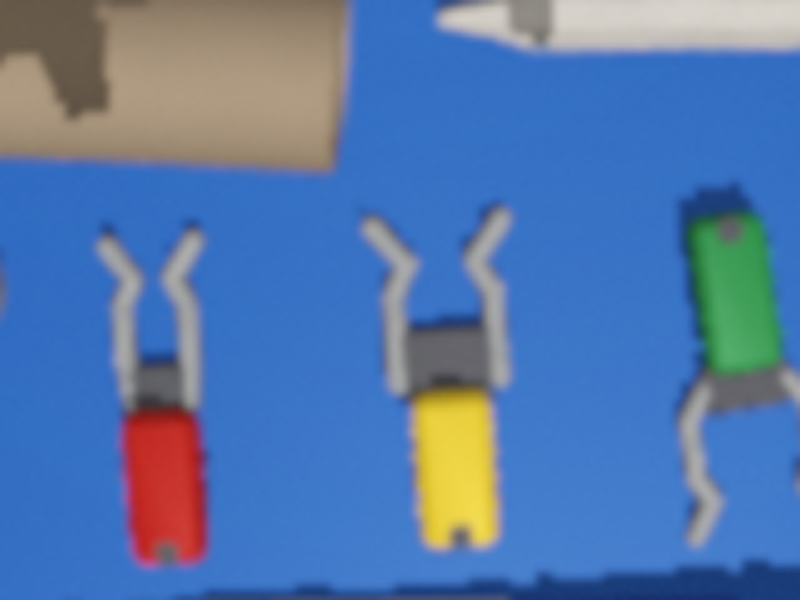

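The crop shows the yellow clip clear, yaw about +5°, with the fork to +x. Handle centre is about (0.361,-0.253), and the red and green clips are about 65 mm to either side, so I go in with the jaws half open.

Request:
play_rows --moves '[[[-8,7,0,0,0,-0.09],[0,0,45,0,0,0],[0,0,45,0,0,0],[0,0,45,0,0,0],[0,0,30,0,0,0]]]' --fingers 0.05

```text
time_s: 12.15
position: [0.3635, -0.2515, 0.0379]
tcp_rot: [[0.996, 0.09, -0.001], [0.09, -0.996, 0.002], [-0.001, -0.002, -1.0]]
force: [0.1, 0.2, 0.4]
opening: 0.628
grasp_force: 0.0
```

Request:
play_rows --moves '[[[0,0,12,0,0,0],[0,0,6,0,0,0],[0,0,0,0,0,0],[0,0,0,0,0,0]]]'

```text
time_s: 12.55
position: [0.3641, -0.2526, 0.0228]
tcp_rot: [[0.996, 0.089, 0.001], [0.089, -0.996, -0.001], [0.001, 0.001, -1.0]]
force: [-0.6, 0.1, 0.7]
opening: 0.528
grasp_force: 0.0
```

Request:
play_rows --moves '[[[-3,0,3,0,0,0],[0,0,0,0,0,0],[0,0,0,0,0,0]]]'

```text
time_s: 12.85
position: [0.3606, -0.2528, 0.0199]
tcp_rot: [[0.996, 0.088, 0.001], [0.088, -0.996, -0.001], [0.001, 0.001, -1.0]]
force: [-0.4, 0.5, -0.4]
opening: 0.523
grasp_force: 0.0
```

Request:
play_rows --moves '[[[0,0,0,0,0,0],[0,0,0,0,0,0],[0,0,0,0,0,0],[0,0,0,0,0,0],[0,0,0,0,0,0]]]' --fingers -1

```text
time_s: 13.35
position: [0.3606, -0.2526, 0.0193]
tcp_rot: [[0.996, 0.089, 0.0], [0.089, -0.996, -0.0], [0.0, 0.0, -1.0]]
force: [0.3, -0.1, 0.4]
opening: 0.204
grasp_force: 29.9
```

Request:
play_rows --moves '[[[0,0,-30,0,0,0],[0,0,-45,0,0,0],[0,0,-45,0,0,0],[0,0,-45,0,0,0],[0,0,-45,0,0,0]]]'

```text
time_s: 13.85
position: [0.36, -0.2519, 0.231]
tcp_rot: [[0.996, 0.089, -0.001], [0.089, -0.996, 0.001], [-0.0, -0.001, -1.0]]
force: [0.6, -0.9, -0.2]
opening: 0.203
grasp_force: 29.9
```

Request:
play_rows --moves '[[[0,0,-45,0,0,0],[0,0,-45,0,0,0],[0,-20,-15,0,0,0],[0,-40,0,0,0,0],[0,-45,0,0,0,0]]]'

```text
time_s: 14.35
position: [0.3511, -0.1476, 0.3348]
tcp_rot: [[0.996, 0.086, 0.001], [0.086, -0.996, -0.001], [0.001, 0.001, -1.0]]
force: [1.3, 1.1, -1.2]
opening: 0.205
grasp_force: 29.9
```

Request:
play_rows --moves '[[[10,-48,0,0,0,0],[10,-48,0,0,0,0],[10,-48,0,0,0,0],[0,-48,0,0,0,0],[0,-48,0,0,0,0]]]'

```text
time_s: 14.85
position: [0.3588, 0.0956, 0.3341]
tcp_rot: [[0.996, 0.088, -0.001], [0.088, -0.996, 0.0], [-0.001, -0.0, -1.0]]
force: [1.2, -0.2, -1.5]
opening: 0.205
grasp_force: 29.9
```

```bash
python3 - <<'E'
from rig import bot
from h import *
P={n:bot.capture(n) for n in("side","scene","wrist")}
s=bot.read_state();print(s["position"],s["tcp_rot"].round(3),s["joint_positions"].round(1),s["opening"])
P["wrist"]["fish"]=1
for n in P:
  for q in("axle_line","roller_fixture","axle_clip","clip_seat"):
    print(n,q,[(np.round(d["centre"],1),round(d["confidence"],2)) for d in bot.pinpoint(P[n],q)[:2]])
p=P["wrist"];cv2.imwrite("pics/w4.png",p["image"])
print(proj(p,[.595,.298,.205]),proj(p,[.587,.291,.239]),proj(p,s["position"]),proj(p,s["position"]+s["tcp_rot"]@[.0385,0,.013]))
E
```

```text
[0.35811868 0.09647224 0.3339396 ] [[ 0.995  0.097 -0.001]
 [ 0.097 -0.995  0.   ]
 [-0.001 -0.    -1.   ]] [ -2.3   2.1 107.    0.   70.9  82.1] 0.1996922645189984
side axle_line [(array([325.8, 114.2]), 0.62)]
side roller_fixture [(array([327.9, 152.2]), 0.61)]
side axle_clip [(array([272. , 118.2]), 0.59), (array([329.1, 150.1]), 0.29)]
side clip_seat [(array([280.4, 119.8]), 0.4)]
scene axle_line [(array([303.4, 122.2]), 0.61)]
scene roller_fixture [(array([304.6, 152.8]), 0.73), (array([267.9, 139.4]), 0.7)]
scene axle_clip [(array([267.7, 141.2]), 0.39)]
scene clip_seat [(array([270.1, 135.2]), 0.59)]
wrist axle_line []
wrist roller_fixture []
wrist axle_clip [(array([323.8, 208.6]), 0.61)]
wrist clip_seat [(array([326.6, 177.8]), 0.87), (array([552.5, 130.8]), 0.71)]
[156.4, -45.8] [144.6, -53.5] [329.6, 253.6] [329.9, 176.6]
```

View pics/w4.png

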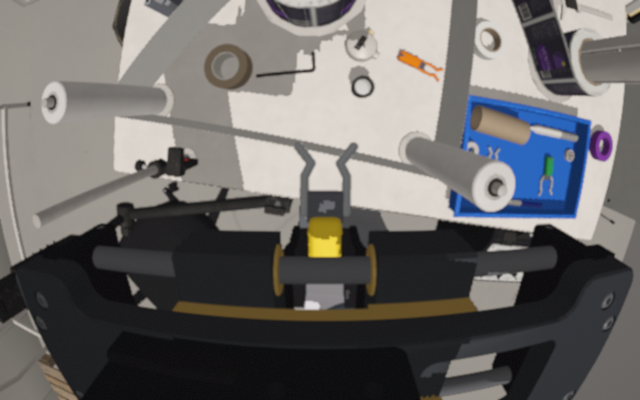

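The wrist picture shows the clip held straight, handle at (325,238) and fork tips at (298,148) and (353,148). I move to a standoff at the fixture and tilt 30°.

Request:
play_rows --moves '[[[36,-34,0,0,0,0],[36,-34,0,0,0,0],[36,-34,0,0,0,0],[36,-34,0,0,0,0],[0,0,0,0,0,-0.12]]]'

```text
time_s: 16.1
position: [0.4956, 0.2458, 0.3334]
tcp_rot: [[0.977, 0.213, 0.003], [0.213, -0.977, 0.002], [0.004, -0.002, -1.0]]
force: [0.1, -0.8, -1.2]
opening: 0.204
grasp_force: 29.9
```

Request:
play_rows --moves '[[[0,0,0,0,0,-0.13],[0,0,20,0,0,-0.12],[0,0,20,0,0.131,0],[0,0,20,0,0.131,0],[0,0,0,0,0.131,0]]]'

```text
time_s: 16.6
position: [0.4922, 0.2426, 0.2724]
tcp_rot: [[0.829, 0.443, 0.341], [0.409, -0.897, 0.169], [0.381, -0.001, -0.925]]
force: [-0.3, 1.0, -1.9]
opening: 0.201
grasp_force: 29.9
```

Request:
play_rows --moves '[[[0,0,0,0,0.131,0],[0,0,0,0,0,0],[0,0,0,0,0,0]]]'

```text
time_s: 16.9
position: [0.4939, 0.243, 0.275]
tcp_rot: [[0.778, 0.443, 0.445], [0.384, -0.897, 0.22], [0.497, -0.0, -0.868]]
force: [1.2, -0.2, -0.4]
opening: 0.204
grasp_force: 29.9
```

```bash
python3 - <<'E'
from rig import bot
from h import *
P={n:bot.capture(n) for n in("side","scene","wrist")}
s=bot.read_state();print(s["position"],s["tcp_rot"].round(3),s["joint_positions"].round(1),s["opening"])
P["wrist"]["fish"]=1
for n in P:
  for q in("axle_line","roller_fixture","axle_clip","clip_seat"):
    print(n,q,[(np.round(d["centre"],1),round(d["confidence"],2)) for d in bot.pinpoint(P[n],q)[:2]])
p=P["wrist"];cv2.imwrite("pics/w5.png",p["image"])
print(proj(p,[.595,.298,.205]),proj(p,[.587,.291,.239]),proj(p,s["position"]),proj(p,s["position"]+s["tcp_rot"]@[.0385,0,.013]))
np.savez("w5.npz",R=p["R"],t=p["t"],f=p["fx"],cx=p["cx"],cy=p["cy"],pos=s["position"],rot=s["tcp_rot"])
E
```

```text
[0.49603907 0.24366766 0.27623211] [[ 0.776  0.443  0.449]
 [ 0.384 -0.896  0.221]
 [ 0.501  0.001 -0.866]] [ 10.3  13.3 111.6  17.6  27.1  60.3] 0.20298397831838746
side axle_line [(array([326.4, 114.6]), 0.83), (array([306.8, 101. ]), 0.56)]
side roller_fixture [(array([330.2, 153.1]), 0.64)]
side axle_clip [(array([306.8, 105. ]), 0.5)]
side clip_seat [(array([309., 101.]), 0.46)]
scene axle_line [(array([301.9, 123. ]), 0.76), (array([305.5, 263.1]), 0.55)]
scene roller_fixture [(array([304.9, 149.2]), 0.54)]
scene axle_clip []
scene clip_seat []
wrist axle_line [(array([295.3, 121. ]), 0.77)]
wrist roller_fixture [(array([288.9, 152.6]), 0.85)]
wrist axle_clip [(array([324.9, 210.4]), 0.78)]
wrist clip_seat [(array([324.5, 177.9]), 0.89)]
[318.5, 125.0] [321.4, 115.9] [324.3, 254.1] [324.3, 177.2]
```

View pics/w5.png

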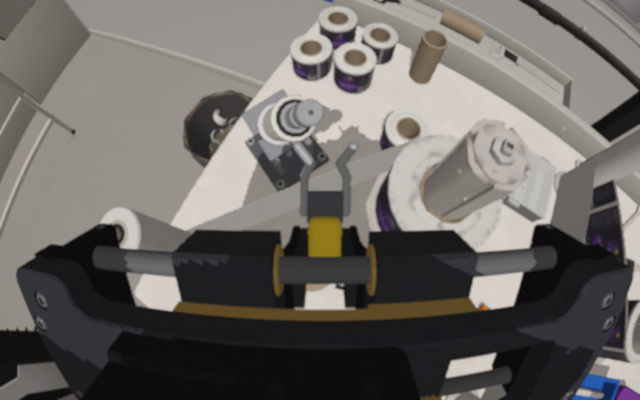

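The wrist picture shows the fixture: foot plate corners at (247,137), (279,189), (327,160); washer at (295,121); axle top at (308,110). The axle is not parallel to the tool yet, so I fit its pose.

```bash
cat > fit.py <<'E'
from rig import bot
from h import *
from scipy.optimize import least_squares
P={n:bot.capture(n) for n in("side","scene","wrist")};P["wrist"]["fish"]=1
p=P["wrist"]
for c in [(247,137),(279,189),(327,160),(281,93)]: print(at(p,c,.010))
obs=[("side",0,(326.6,114.7),1),("scene",0,(303,121),1),("wrist",0,(295.3,121),1),("side",1,(325.8,106.7),1),("scene",1,(301.2,115.8),1),("wrist",1,(308,110),1)]
def model(v):
    W=v[:3];y=v[3];a=np.array([-np.cos(y)/2,-np.sin(y)/2,.75**.5]);return W,a,W+v[4]*a
def f(v):
    W,a,T=model(v);return np.concatenate([(np.array(proj(P[n],(W,T)[k]))-px)*w for n,k,px,w in obs]+[[(v[4]-.048)*200]])
for y0 in(.5,.0,-.6,1.2):
    r=least_squares(f,[.595,.298,.205,y0,.048],diff_step=1e-3);print(r.cost,r.x.round(4),f(r.x).round(1))
E
python3 fit.py
```

```text
[0.6155 0.4379 0.01  ]
[0.564  0.3513 0.01  ]
[0.6349 0.3086 0.01  ]
[0.7091 0.4291 0.01  ]
123.47210671722263 [0.595  0.3119 0.2059 0.5004 0.0468] [ 0.1 -2.2 -2.2 -1.   9.5 -6.2 -4.  -2.9 -4.2 -1.9 -5.9  5.2 -0.2]
217.3875509508538 [0.6026 0.3129 0.1931 0.     0.0406] [  2.1   0.7  -0.5   1.1  13.3  -6.2  -2.7   0.3  -3.5   0.  -13.5   3.
  -1.5]
356.2313041360983 [ 0.6138  0.3189  0.1639 -0.5999  0.038 ] [  4.6   6.9   1.6   5.8  14.5  -2.9   0.4   5.9  -1.4   3.6 -18.3  -0.2
  -2. ]
14.83009584768978 [0.5958 0.3244 0.1894 1.2031 0.0479] [-0.6  0.5 -3.2  0.8 -1.1 -3.1 -0.5  0.7 -1.2  0.6  1.6  1.5 -0. ]
```

```bash
sed -i 's/round(float(\(p\["cx"\][^,]*\)),1)/float(\1)/g; s/round(float(\(p\["cy"\][^,]*\)),1)/float(\1)/g' h.py; sed -i 's/(.5,.0,-.6,1.2)/(.7,1.1)/' fit.py; python3 fit.py; grep round h.py
```

```text
[0.6156 0.4379 0.01  ]
[0.564  0.3513 0.01  ]
[0.6349 0.3086 0.01  ]
[0.7091 0.4291 0.01  ]
14.656636055617042 [0.595  0.3239 0.1905 1.2571 0.0448] [-0.8  0.3 -3.3  0.7 -1.2 -2.9 -0.3  1.  -1.1  0.8  1.6  1.4 -0.6]
14.656635925267452 [0.595  0.3239 0.1905 1.2571 0.0448] [-0.8  0.3 -3.3  0.7 -1.2 -2.9 -0.3  1.  -1.1  0.8  1.6  1.4 -0.6]
    c,d=ray(p,px);return (c+d*(z-c[2])/d[2]).round(4)
```

```bash
cat > plan.py <<'E'
import sys
from rig import bot
from h import *
from scipy.spatial.transform import Rotation as Ro
def plan(W,yaw,up,back,xyaw=None,seat=(.0385,0,.013),side=0):
    s=bot.read_state();R=s["tcp_rot"];pos=s["position"]
    a=np.array([-np.cos(yaw)/2,-np.sin(yaw)/2,.75**.5]);z=-a
    x0=R[:,0] if xyaw is None else np.array([np.cos(xyaw),np.sin(xyaw),0])
    x=x0-z*(x0@z)
    if xyaw is not None: # keep horizontal bearing
        x=np.array([x0[0],x0[1],-(x0[:2]@z[:2])/z[2]])
    x/=np.linalg.norm(x);T=np.c_[x,np.cross(z,x),z]
    seatnow=pos+R@seat
    rel=np.c_[x,np.cross(z,x),z].T@(seatnow-W)
    goal=np.array(W)+up*a-back*x
    tcp=goal-T@seat
    print("pos",pos.round(4),"goal tcp",tcp.round(4),"seat rel axle (x,y,-z)mm",(rel*1000).round(1),"J",s["joint_positions"].round(0))
    print("shift first in tool mm",(R.T@(tcp-pos)*1000).round(1),"rot",Ro.from_matrix(R.T@T).as_rotvec().round(3),"shift after rot",(T.T@(tcp-pos)*1000).round(1))
E
python3 -c "
from plan import *
plan([.595,.322,.193],1.03,.075,.05)
"
```

```text
pos [0.4935 0.2431 0.2748] goal tcp [0.5019 0.2477 0.2301] seat rel axle (x,y,-z)mm [ -38.1   -7.9 -120.9] J [ 10.  13. 112.  18.  27.  60.]
shift first in tool mm [-14.   -0.3  43.5] rot [ 0.274 -0.067 -0.009] shift after rot [-11.1  11.4  42.8]
```

Request:
play_rows --moves '[[[0,0,0,0.137,-0.033,0],[0,0,0,0.137,-0.033,0],[-11,11,25,0,0,0],[0,0,0,0,0,0],[0,0,0,0,0,0]]]'

```text
time_s: 18.45
position: [0.4962, 0.2391, 0.2442]
tcp_rot: [[0.803, 0.531, 0.27], [0.403, -0.818, 0.41], [0.439, -0.22, -0.871]]
force: [0.3, 0.1, -2.1]
opening: 0.203
grasp_force: 29.9
```

```bash
cat > look.py <<'E'
from rig import bot
from h import *
import sys
p=bot.capture("wrist");p["fish"]=1;s=bot.read_state()
for q in("axle_line","clip_seat"):
    print(q,[(np.round(d["centre"],1),round(d["confidence"],2)) for d in bot.pinpoint(p,q)[:2]])
cv2.imwrite("pics/"+sys.argv[1],cv2.resize(p["image"][50:250,220:420],None,fx=3,fy=3,interpolation=2))
print(s["position"],s["tcp_rot"].round(3).tolist(),s["joint_positions"].round(1))
np.savez("last.npz",R=p["R"],t=p["t"],fx=p["fx"],fy=p["fy"],cx=p["cx"],cy=p["cy"],fish=1)
E
python3 look.py w6.png
```

```text
axle_line [(array([321.1,  89.7]), 0.94)]
clip_seat []
[0.49641434 0.23942496 0.24494172] [[0.802, 0.532, 0.271], [0.404, -0.818, 0.41], [0.44, -0.219, -0.871]] [  1.2  18.3 110.3  38.7  40.3  33.6]
```

View pics/w6.png

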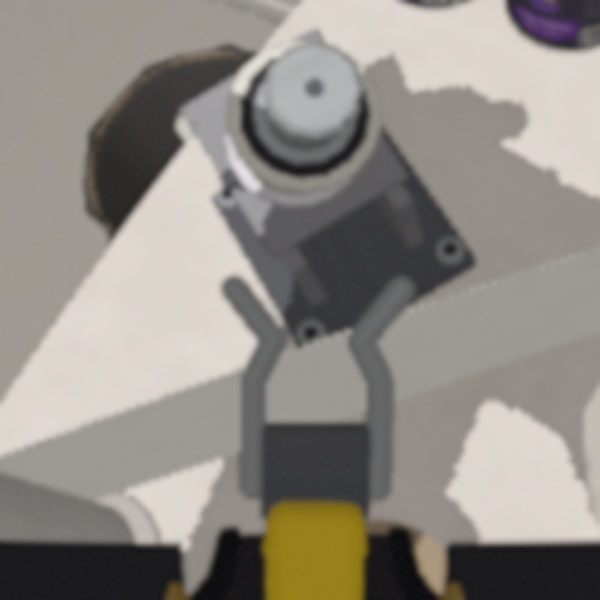

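The crop (3x, offset 220,50) shows the fork with tips at (235,285) and (405,285), the axle's top disc centred at (315,88) about 95 wide, and the washer around (305,115). Plate corners are at (297,345) and (473,262). I refit with this.

```bash
cat > fit2.py <<'E'
from h import *
from plan import *
from scipy.optimize import least_squares
def ld(f):
    z=np.load(f);d={k:z[k] for k in z.files};d["fish"]=1
    if "f" in d: d["fx"]=d["fy"]=float(d["f"])
    return d
A=ld("w5.npz");B=ld("last.npz")
for c in [(319,165),(377.7,137.3),(281.7,88.3)]: print(at(B,c,.010))
P={n:bot.capture(n) for n in("side","scene")};P["A"]=A;P["B"]=B
obs=[("side",0,(326.6,114.7),.7),("scene",0,(303,121),.7),("A",0,(295.3,121),.7),("side",1,(325.8,106.7),.7),("scene",1,(301.2,115.8),.7),("A",1,(308,110),.7),("B",0,(321.1,89.2),1),("B",1,(325,79.3),1.5)]
def model(v):
    W=v[:3];y=v[3];a=np.array([-np.cos(y)/2,-np.sin(y)/2,.75**.5]);return W,a,W+v[4]*a
cB=-B["R"].T@B["t"]
def f(v):
    W,a,T=model(v);return np.concatenate([(np.array(proj(P[n],(W,T)[k]))-px)*w for n,k,px,w in obs]+[[(v[4]-.048)*150,(v[3]-1.03)*20,(np.linalg.norm(T-cB)-.220)*150]])
r=least_squares(f,[.595,.32,.193,1.03,.048],diff_step=1e-4);print(r.cost,r.x.round(4),f(r.x).round(1),"T",model(r.x)[2].round(4),np.linalg.norm(model(r.x)[2]-cB))
np.save("v.npy",r.x)
print([ (np.round(proj(B,bot.read_state()["position"]+bot.read_state()["tcp_rot"]@np.array(q)),1)) for q in([.0385,0,.013],[.0545,.0115,.013],[.0545,-.0115,.013],[.002,0,.003])])
plan(r.x[:3],r.x[3],r.x[4]+.03,.05)
E
python3 fit2.py
```

```text
[0.567  0.3569 0.01  ]
[0.6405 0.307  0.01  ]
[0.644  0.4796 0.01  ]
10.134463597083581 [0.6016 0.3267 0.185  1.1179 0.052 ] [ 0.5  0.8 -1.5  0.8 -0.4 -2.3  0.2  0.5 -0.5  0.3  0.8  1.7 -0.1 -1.5
 -0.1  0.7  0.6  1.8 -1.1] T [0.5902 0.3033 0.2301] 0.21273551495909868
[array([322.8, 175.1]), array([345. , 144.8]), array([300.4, 144.9]), array([323. , 246.8])]
pos [0.4968 0.2397 0.2457] goal tcp [0.5094 0.2471 0.2302] seat rel axle (x,y,-z)mm [ -56.4   -4.5 -102.6] J [  1.  18. 110.  39.  40.  34.]
shift first in tool mm [ 6.2  4.1 20. ] rot [ 0.062 -0.026 -0.001] shift after rot [ 6.7  5.3 19.5]
```

```bash
python3 -c "
from plan import *
v=np.load('v.npy')
plan(v[:3],1.06,v[4]+.014,-.015)
"
```

```text
pos [0.4968 0.2397 0.2457] goal tcp [0.5634 0.2826 0.2433] seat rel axle (x,y,-z)mm [ -54.9   -2.  -103.5] J [  1.  18. 110.  39.  40.  34.]
shift first in tool mm [69.6  1.  37.9] rot [ 0.037 -0.011 -0.   ] shift after rot [70.   2.4 37.1]
```

Request:
play_rows --moves '[[[23,1,0,0.037,-0.011,0],[24,0,0,0,0,0],[23,0,10,0,0,0],[0,0,15,0,0,0],[0,0,0,0,0,0]]]'

```text
time_s: 19.2
position: [0.5577, 0.2784, 0.2511]
tcp_rot: [[0.805, 0.543, 0.238], [0.411, -0.801, 0.436], [0.427, -0.253, -0.868]]
force: [-1.5, -0.2, -0.2]
opening: 0.202
grasp_force: 29.9
```

```bash
cat > st.py <<'E'
from plan import *
v=np.load('v.npy')
p=bot.capture("wrist");p["fish"]=1
F=[]
for i in range(2): F.append(bot.read_state()["force"]);bot.capture("side")
s=bot.read_state();F.append(s["force"]);R=s["tcp_rot"]
print("F tool",(R.T@np.mean(F,0)).round(2));plan(v[:3],1.06,v[4],.04)
cv2.imwrite("pics/x.png",p["image"])
for q in("axle_line","clip_seat"): print(q,[(np.round(d["centre"],1),round(d["confidence"],2)) for d in bot.pinpoint(p,q)[:1]])
print("seat px",np.round(proj(p,s["position"]+R@[.0385,0,.013]),1),"fit top,washer px",np.round(proj(p,v[:3]),1))
E
python3 st.py
```

```text
F tool [-0.64 -0.15  0.48]
pos [0.5578 0.2776 0.2521] goal tcp [0.5225 0.2664 0.2074] seat rel axle (x,y,-z)mm [ 12.2  -1.2 -77.1] J [  5.  23. 100.  36.  45.  41.]
shift first in tool mm [-52.1   1.2  25.4] rot [-0.002  0.004 -0.   ] shift after rot [-52.2   1.1  25.2]
axle_line [(array([329.4, 176.3]), 0.65)]
clip_seat [(array([325.1, 174.1]), 0.9)]
seat px [325.  177.6] fit top,washer px [326.5 171.9]
```

Request:
play_rows --moves '[[[2,0,8,0,0,0],[0,0,4,0,0,0],[0,0,2,0,0,0],[0,0,0,0,0,0]]]'

```text
time_s: 19.85
position: [0.5645, 0.2847, 0.2414]
tcp_rot: [[0.805, 0.542, 0.242], [0.408, -0.802, 0.436], [0.43, -0.252, -0.867]]
force: [0.7, -0.7, -1.1]
opening: 0.202
grasp_force: 29.9
```

Request:
play_rows --moves '[[[0,0,1.5,0,0,0],[0,0,0,0,0,0],[0,0,1.5,0,0,0],[0,0,0,0,0,0]]]'

```text
time_s: 20.25
position: [0.5653, 0.2853, 0.2404]
tcp_rot: [[0.804, 0.542, 0.244], [0.409, -0.802, 0.436], [0.432, -0.251, -0.866]]
force: [-4.3, -5.9, 5.7]
opening: 0.203
grasp_force: 30.0
```

Request:
play_rows --moves '[[[0,0,1.5,0,0,0],[0,0,0,0,0,0],[0,0,0,0,0,0]]]'

```text
time_s: 20.55
position: [0.5655, 0.2856, 0.2396]
tcp_rot: [[0.804, 0.542, 0.244], [0.409, -0.802, 0.435], [0.432, -0.25, -0.866]]
force: [-7.1, -8.9, 10.8]
opening: 0.205
grasp_force: 30.0
```

Request:
play_rows --moves '[[[0,0,1.5,0,0,0],[0,0,0,0,0,0],[0,0,0,0,0,0]]]'

```text
time_s: 20.85
position: [0.5658, 0.2861, 0.2386]
tcp_rot: [[0.804, 0.543, 0.244], [0.409, -0.802, 0.435], [0.432, -0.25, -0.866]]
force: [-8.2, -9.5, 11.6]
opening: 0.204
grasp_force: 30.0
```

Request:
play_rows --moves '[[[0,0,-4,0,0,0],[-13,0,-1,0,0,0],[0,0,0,0,0,0],[0,0,0,0,0,0]]]'

```text
time_s: 21.25
position: [0.5547, 0.2798, 0.2354]
tcp_rot: [[0.805, 0.541, 0.243], [0.408, -0.802, 0.436], [0.431, -0.252, -0.866]]
force: [0.3, 0.3, -1.1]
opening: 0.205
grasp_force: 30.0
```

```bash
python3 st.py
```

```text
F tool [-0.12 -0.08  0.64]
pos [0.5551 0.28   0.2356] goal tcp [0.5225 0.2663 0.2074] seat rel axle (x,y,-z)mm [  4.   -0.4 -62.5] J [  5.  24. 101.  37.  43.  39.]
shift first in tool mm [-44.    0.4  10.5] rot [-0.     0.001 -0.   ] shift after rot [-44.    0.4  10.5]
axle_line [(array([326.6, 166.4]), 0.89)]
clip_seat [(array([324. , 176.2]), 0.57)]
seat px [324.1 176.3] fit top,washer px [324.7 164.2]
```

Request:
play_rows --moves '[[[-4,0,0.8,0,0,0],[0,0,0,0,0,0],[0,0,0,0,0,0]]]'

```text
time_s: 21.8
position: [0.5513, 0.2784, 0.2329]
tcp_rot: [[0.805, 0.541, 0.243], [0.408, -0.802, 0.436], [0.431, -0.252, -0.867]]
force: [-0.3, -0.2, -0.8]
opening: 0.204
grasp_force: 30.0
```

Request:
play_rows --moves '[[[0,0,0.8,0,0,0],[0,0,0,0,0,0],[0,0,0,0,0,0]]]'

```text
time_s: 22.1
position: [0.5518, 0.2788, 0.2324]
tcp_rot: [[0.805, 0.542, 0.243], [0.408, -0.802, 0.436], [0.431, -0.251, -0.867]]
force: [1.1, 0.3, -0.9]
opening: 0.201
grasp_force: 30.0
```

Request:
play_rows --moves '[[[0,0,0.8,0,0,0],[0,0,0,0,0,0],[0,0,0,0,0,0]]]'

```text
time_s: 22.4
position: [0.5519, 0.2791, 0.2316]
tcp_rot: [[0.805, 0.542, 0.243], [0.408, -0.802, 0.436], [0.431, -0.251, -0.867]]
force: [-0.4, 0.7, -0.9]
opening: 0.203
grasp_force: 30.0
```

Request:
play_rows --moves '[[[0,0,0.8,0,0,0],[0,0,0,0,0,0],[0,0,0,0,0,0]]]'

```text
time_s: 22.7
position: [0.5521, 0.2795, 0.2309]
tcp_rot: [[0.805, 0.542, 0.243], [0.408, -0.802, 0.436], [0.431, -0.251, -0.867]]
force: [0.1, 0.7, -1.0]
opening: 0.207
grasp_force: 30.0
```

Request:
play_rows --moves '[[[0,0,0.8,0,0,0],[0,0,0,0,0,0],[0,0,0,0,0,0]]]'

```text
time_s: 23.0
position: [0.5523, 0.2797, 0.2305]
tcp_rot: [[0.804, 0.542, 0.244], [0.408, -0.802, 0.436], [0.431, -0.251, -0.866]]
force: [-0.8, -2.2, 2.0]
opening: 0.204
grasp_force: 30.0
```

Request:
play_rows --moves '[[[0,0,-3,0,0,0],[-25,0,0,0,0,0],[-25,0,0,0,0,0],[0,0,14,0,0,0],[0,0,14,0,0,0]]]'

```text
time_s: 23.5
position: [0.5189, 0.2704, 0.1868]
tcp_rot: [[0.805, 0.541, 0.245], [0.407, -0.803, 0.436], [0.432, -0.251, -0.866]]
force: [0.9, -0.8, -1.0]
opening: 0.202
grasp_force: 30.0
```

Request:
play_rows --moves '[[[0,0,0,0,-0.04,0],[0,0,0,0,0,0],[0,0,0,0,0,0]]]'

```text
time_s: 23.8
position: [0.5193, 0.2709, 0.187]
tcp_rot: [[0.813, 0.543, 0.212], [0.426, -0.802, 0.42], [0.398, -0.251, -0.882]]
force: [0.1, -0.5, -0.5]
opening: 0.2
grasp_force: 30.0
```

```bash
cat > st2.py <<'E'
from rig import bot
import numpy as np
R0=np.array([[.8045,.542,.2435],[.408,-.802,.436],[.431,-.251,-.8665]]);c0=np.array([.5523,.2797,.2305])
X=[];F=[]
for i in range(3):
    bot.capture("side");s=bot.read_state();X.append(s["position"]);F.append(s["force"])
print("rel to touch, touch axes mm",(R0.T@(np.mean(X,0)-c0)*1000).round(2),"F",(R0.T@np.mean(F,0)).round(1),"rot rel",(R0.T@s["tcp_rot"]).round(3).tolist(),s["opening"],s["time_s"])
E
python3 st2.py
```

```text
rel to touch, touch axes mm [-49.68  -0.13  25.5 ] F [-0.3  0.3  0.9] rot rel [[0.999, 0.0, -0.039], [0.0, 1.0, -0.0], [0.04, 0.0, 0.999]] 0.20028416926590742 23.95
```

Request:
play_rows --moves '[[[14,0,-1,0,0,0],[13,0,-0.5,0,0,0],[0,0,0,0,0,0],[0,0,0,0,0,0]]]'

```text
time_s: 24.35
position: [0.5392, 0.2811, 0.199]
tcp_rot: [[0.814, 0.542, 0.21], [0.426, -0.802, 0.419], [0.396, -0.252, -0.883]]
force: [-0.1, -0.7, -1.4]
opening: 0.201
grasp_force: 30.0
```

```bash
python3 st2.py
```

```text
rel to touch, touch axes mm [-24.16  -0.36  24.9 ] F [-0.2 -0.1  0.5] rot rel [[0.999, -0.0, -0.041], [0.001, 1.0, -0.001], [0.042, 0.001, 0.999]] 0.2054543820040031 24.5
```

Good. I advance in small steps with force checks.

Request:
play_rows --moves '[[[3,0,-0.1,0,0,0],[3,0,-0.1,0,0,0],[0,0,0,0,0,0]]]'

```text
time_s: 24.8
position: [0.5452, 0.2837, 0.2019]
tcp_rot: [[0.813, 0.542, 0.212], [0.425, -0.802, 0.419], [0.397, -0.251, -0.883]]
force: [0.1, -0.3, -1.5]
opening: 0.205
grasp_force: 30.0
```

Request:
play_rows --moves '[[[2,0,-0.1,0,0,0],[2,0,-0.1,0,0,0],[0,0,0,0,0,0]]]'

```text
time_s: 25.1
position: [0.5482, 0.2852, 0.2035]
tcp_rot: [[0.814, 0.542, 0.211], [0.425, -0.802, 0.419], [0.397, -0.251, -0.883]]
force: [1.0, 0.1, -0.9]
opening: 0.204
grasp_force: 30.0
```

```bash
python3 st2.py
```

```text
rel to touch, touch axes mm [-1.298e+01 -2.000e-02  2.484e+01] F [-0.4  1.2  0.6] rot rel [[0.999, 0.0, -0.04], [0.0, 1.0, -0.0], [0.04, 0.0, 0.999]] 0.20450824608784526 25.25
```

Request:
play_rows --moves '[[[1.5,0,-0.1,0,0,0],[1.5,0,0,0,0,0],[0,0,0,0,0,0]]]'

```text
time_s: 25.55
position: [0.5492, 0.2859, 0.2037]
tcp_rot: [[0.814, 0.542, 0.208], [0.426, -0.802, 0.418], [0.394, -0.252, -0.884]]
force: [-1.9, -3.4, -3.6]
opening: 0.205
grasp_force: 30.0
```

Request:
play_rows --moves '[[[1.5,0,-0.1,0,0,0],[0,0,0,0,0,0]]]'

```text
time_s: 25.75
position: [0.5495, 0.2863, 0.2038]
tcp_rot: [[0.815, 0.542, 0.206], [0.427, -0.802, 0.418], [0.392, -0.252, -0.885]]
force: [-3.4, -5.4, -4.6]
opening: 0.198
grasp_force: 30.0
```

Request:
play_rows --moves '[[[1.5,0,-0.1,0,0,0],[0,0,0,0,0,0]]]'

```text
time_s: 25.95
position: [0.5503, 0.2868, 0.2041]
tcp_rot: [[0.815, 0.541, 0.206], [0.427, -0.802, 0.418], [0.391, -0.253, -0.885]]
force: [-3.7, -5.5, -4.8]
opening: 0.202
grasp_force: 30.0
```

Request:
play_rows --moves '[[[1.5,0,0,0,0,0],[0,0,0,0,0,0]]]'

```text
time_s: 26.15
position: [0.5511, 0.2873, 0.2044]
tcp_rot: [[0.815, 0.542, 0.205], [0.428, -0.802, 0.417], [0.39, -0.253, -0.885]]
force: [-3.1, -6.5, -6.0]
opening: 0.2
grasp_force: 30.0
```

```bash
python3 st2.py
```

```text
rel to touch, touch axes mm [-8.89 -0.15 25.59] F [-7.2  3.9  0.9] rot rel [[0.999, -0.0, -0.046], [0.001, 1.0, -0.001], [0.047, 0.001, 0.999]] 0.20333570716783833 26.3
```

Request:
play_rows --moves '[[[1.5,1,-0.4,0,0,0],[0,0,0,0,0,0]]]'

```text
time_s: 26.5
position: [0.5518, 0.2872, 0.2048]
tcp_rot: [[0.816, 0.542, 0.202], [0.429, -0.801, 0.418], [0.388, -0.254, -0.886]]
force: [-4.9, -5.0, -5.0]
opening: 0.2
grasp_force: 30.0
```

Request:
play_rows --moves '[[[1.5,0.5,-0.2,0,0,0],[0,0,0,0,0,0]]]'

```text
time_s: 26.7
position: [0.5539, 0.2879, 0.2061]
tcp_rot: [[0.815, 0.542, 0.204], [0.428, -0.801, 0.419], [0.39, -0.254, -0.885]]
force: [-3.5, -1.8, -2.9]
opening: 0.203
grasp_force: 30.0
```

```bash
python3 st2.py
```

```text
rel to touch, touch axes mm [-3.46  0.73 24.73] F [-1.7 -1.   1. ] rot rel [[0.999, -0.0, -0.039], [0.001, 1.0, -0.001], [0.039, 0.001, 0.999]] 0.20387364207727374 26.85
```

Request:
play_rows --moves '[[[1.5,0,-0.1,0,0,0],[0,0,0,0,0,0],[0,0,0,0,0,0]]]'

```text
time_s: 27.15
position: [0.5597, 0.2894, 0.2099]
tcp_rot: [[0.813, 0.542, 0.214], [0.424, -0.802, 0.42], [0.4, -0.251, -0.882]]
force: [1.3, 3.6, 0.3]
opening: 0.204
grasp_force: 30.0
```

Request:
play_rows --moves '[[[1.5,0,-0.1,0,0,0],[0,0,0,0,0,0],[0,0,0,0,0,0]]]'

```text
time_s: 27.45
position: [0.5599, 0.2895, 0.2097]
tcp_rot: [[0.813, 0.542, 0.212], [0.425, -0.802, 0.42], [0.397, -0.251, -0.883]]
force: [1.0, 2.2, 1.8]
opening: 0.201
grasp_force: 30.0
```

```bash
python3 st2.py; python3 st.py
```

```text
rel to touch, touch axes mm [ 1.08  1.5  24.13] F [ 2.4 -2.3  0.8] rot rel [[0.999, 0.0, -0.039], [0.001, 1.0, -0.0], [0.039, -0.0, 0.999]] 0.20491091098171424 27.6
F tool [ 2.62 -2.76  0.32]
pos [0.5598 0.2894 0.2096] goal tcp [0.5225 0.2663 0.2074] seat rel axle (x,y,-z)mm [ -0.2   1.1 -33.2] J [  6.  28. 100.  36.  42.  41.]
shift first in tool mm [-41.   -1.1 -15.6] rot [-0.    0.04 -0.  ] shift after rot [-40.3  -1.1 -17.3]
axle_line [(array([322.4, 164.4]), 0.56)]
clip_seat []
seat px [324.  177.6] fit top,washer px [322.4 164.4]
```

Request:
play_rows --moves '[[[1.5,-0.7,-0.1,0,0,0],[0,0,0,0,0,0],[0,0,0,0,0,0]]]'

```text
time_s: 28.15
position: [0.5598, 0.2901, 0.2097]
tcp_rot: [[0.814, 0.541, 0.21], [0.426, -0.802, 0.419], [0.395, -0.251, -0.884]]
force: [-0.1, 0.2, -1.3]
opening: 0.206
grasp_force: 30.0
```

```bash
python3 st2.py
```

```text
rel to touch, touch axes mm [ 1.38  0.92 24.39] F [-0.  -0.6  0.6] rot rel [[0.999, -0.0, -0.041], [0.001, 1.0, -0.0], [0.041, -0.0, 0.999]] 0.19838470048119541 28.3
```

Request:
play_rows --moves '[[[1.5,-0.2,0,0,0,0],[0,0,0,0,0,0],[0,0,0,0,0,0]]]'

```text
time_s: 28.6
position: [0.5601, 0.2906, 0.2099]
tcp_rot: [[0.814, 0.542, 0.208], [0.426, -0.802, 0.418], [0.393, -0.252, -0.884]]
force: [-2.9, -4.0, -2.2]
opening: 0.201
grasp_force: 30.0
```

```bash
python3 st2.py
```

```text
rel to touch, touch axes mm [ 1.86  0.64 24.56] F [-5.   2.2 -1. ] rot rel [[0.999, -0.0, -0.043], [0.001, 1.0, -0.0], [0.043, 0.0, 0.999]] 0.20545573841083936 28.75
```

Request:
play_rows --moves '[[[-1,0.2,0,0,0,0],[0,0,0,0,0,0]]]'

```text
time_s: 28.95
position: [0.5601, 0.2905, 0.2099]
tcp_rot: [[0.814, 0.542, 0.21], [0.426, -0.802, 0.419], [0.395, -0.252, -0.883]]
force: [-1.9, -3.2, -2.6]
opening: 0.199
grasp_force: 30.0
```

Request:
play_rows --moves '[[[0,0,0,0,0,0],[0,0,0,0,0,0],[0,0,0,0,0,0],[0,0,0,0,0,0]]]' --fingers 0

```text
time_s: 29.35
position: [0.5614, 0.291, 0.2111]
tcp_rot: [[0.813, 0.542, 0.213], [0.425, -0.802, 0.42], [0.398, -0.251, -0.882]]
force: [-0.2, 0.3, -0.1]
opening: 0.464
grasp_force: 0.0
```

Request:
play_rows --moves '[[[0,0,-10,0,0,0],[-5,0,-20,0,0,0],[-15,0,-20,0,0,0],[-20,0,-20,0,0,0],[0,0,0,0,0,0]]]'

```text
time_s: 29.85
position: [0.5116, 0.2433, 0.2579]
tcp_rot: [[0.814, 0.541, 0.212], [0.425, -0.803, 0.419], [0.397, -0.251, -0.883]]
force: [-0.9, 0.1, -0.5]
opening: 0.497
grasp_force: 0.0
```

```bash
cat > chk.py <<'E'
from rig import bot
from h import *
p=bot.capture("wrist");p["fish"]=1;s=bot.read_state();v=np.load("v.npy")
print(s["position"],s["opening"],s["force"].round(1),s["time_s"])
for q in("axle_line","clip_seat","axle_clip"): print(q,[(np.round(d["centre"],1),round(d["confidence"],2)) for d in bot.pinpoint(p,q)[:2]])
y=1.06;a=np.array([-np.cos(y)/2,-np.sin(y)/2,.75**.5])
print("washer,groove,top px",[np.round(proj(p,v[:3]+k*a),1) for k in(0,v[4]-.022,v[4])])
q=bot.capture("side")
for n in("tape_roll","axle_clip","clip_seat"): print(n,[(np.round(d["centre"],1),round(d["confidence"],2)) for d in bot.pinpoint(q,n)[:3]])
hsv=cv2.cvtColor(p["image"],cv2.COLOR_BGR2HSV);m=cv2.inRange(hsv,(20,130,70),(35,255,255));m[230:]=0;m[:,:240]=0;m[:,400:]=0
ys,xs=np.nonzero(m);print("yellow",len(xs),xs.mean() if len(xs) else 0,ys.mean() if len(xs) else 0)
E
python3 chk.py
```

```text
[0.51311002 0.24371267 0.25768405] 0.49750161023469813 [ 0.5 -0.7 -0. ] 29.9
axle_line []
clip_seat [(array([321.6, 106.5]), 0.7)]
axle_clip [(array([324.6, 128.9]), 0.66), (array([608.7, 333.8]), 0.5)]
washer,groove,top px [array([324.2, 104.5]), array([324.2, 105. ]), array([324.2, 105.5])]
tape_roll [(array([371.3, 244.9]), 0.86)]
axle_clip [(array([321.5, 116.4]), 0.48)]
clip_seat [(array([327.1, 111.3]), 0.43)]
yellow 989 326.2173913043478 155.80889787664307
```

```bash
python3 -c "
from rig import bot
print(bot.hand_in())"
```

```text
the job is handed in; nothing more can be done
None
```

The tape is flat on the table, the yellow clip is snapped into the axle groove and released, the other parts were left in the bin, and I handed the job in at about 30 s; no verdict came back.

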